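Hold the solvent-waste safety can open by its lever

TASK

The lid of the steel waste can on the bench is locked by the turn catch at its front. With a fingertip push the catch round, a quarter turn either way, until its tongue is clear of the lid; then press the long end of the lever at the can's side all the way down so that the heavy lid rises, and finish while holding it down there, with the lid open on the lever alone and the robot touching nothing of the lid. Pick nothing up, and leave the glassware and other things round the can where they are.

Things in the scene. Friction and masses are not known exactly. Their poses are not given: they have to be found in the camera images.
- can: Solvent-waste safety can: plain steel tub 220 (x) x 190 (y) x 150 mm tall, fixed to the bench, with a heavy hinged lid over all its top (lid's upper face 157 mm above the bench). Origin: centre of its underside, on the bench. Own axes: -x is its front, roughly towards the robot, +y its left side, where the lever is, z up.
- catch (a joint): Turn catch, a flat steel bar on an upright pivot. 0 = its tongue points back over the lid's front edge and locks it; stops at +1.57 and -1.57 rad, a quarter turn either way (positive: anticlockwise from above, thumb tab towards the can's -y). Clear of the lid beyond 1.1 rad. Stays where it is left; 1.3 N at the tab turns it.
- catch_pivot (a point): Axis of the turn catch at the height of its 5 mm thick bar, 161 mm above the bench; in the can's frame at (-140, -45) mm. The tongue reaches 42 mm from it over the lid, 14 mm wide. A bracket 34 mm wide carries it below the bar, reaching at most 10 mm beyond this axis towards the front.
- thumb_tab (a point): Centre of the catch's upright thumb tab, 39 mm from the catch pivot on the outer side (away from the lid): a plate 22 mm along the bar, 6 mm thick, 26 mm tall, from 163 to 190 mm above the bench. Under it is only the 6 mm wide bar and free air. Push it sideways from either face to turn the catch.
- lever (a joint): The hand lever on the can's left side. 0 = at rest, long end up, short end under the lid's lug; grows as the long end goes down; 0.56 rad = fully down on its stop. A spring and the lid's weight bring it back to 0 when let go.
- lever_pivot (a point): Axis of the lever, level, along the can's y; in the can's frame at (12, 117, 160) mm. The long arm runs from here to the can's front; the short arm (62 mm, ending in a small black roller under a lug of the lid) to its back.
- press_point (a point): Middle of the upper face of the press plate on the lever's long end: ribbed steel, 62 mm along the lever, 54 mm across, a lip 12 mm proud at its outer end. It swings about the lever pivot (210 mm along the arm, 12.5 mm above its line): 230 mm above the bench at rest, sloping 0.28 rad up outwards; 114 mm when fully down, sloping 0.28 rad down. Raising the lid takes 5 to 17 N here.
- lever_arm: The whole lever with its press plate, plain steel, one rigid piece. Origin on the lever pivot; at 0 its axes are those of the can.
- flap: The lid: a steel plate 222 x 196 mm, 6 mm thick with an 18 mm skirt, about 1.4 kg (it varies). Origin at its centre: shut, in the can's frame at (0, 0, 156) mm with the can's axes. Its hinge line runs along the can's y through (114, 0, 156) mm; level when shut, tilted about 0.74 rad, front up, with the lever fully down. It falls shut by itself.
- beaker: Bystander, loose: glass beaker, 68 mm across, 85 mm tall, standing in front of the can. Origin: centre of its underside.
- amber: Bystander, loose: amber glass bottle with black cap, 62 mm across, 150 mm tall, standing beyond the lever on the can's left. Origin: centre of its underside.
- wash_bottle: Bystander, loose: white wash bottle with a bent spout, 60 mm across, 190 mm tall, standing at the can's right wall. Origin: centre of its underside.
- petri: Bystander, loose: stack of two clear dishes, 90 mm across, 29 mm tall, on the bench in front and to the right of the can. Origin: centre of its underside.
- spatula: Bystander, loose: thin steel spatula 180 mm long lying on the bench under and beside the lever's long end. Origin: middle of it, at the bench.
- flask: Bystander, loose: conical glass flask with a white porcelain funnel on it, 104 mm across the foot, 216 mm tall, on a blue pad 30 mm thick at the right of the bench. Origin: centre of its underside.
- rack: Bystander, loose: yellow tube rack 90 x 200 mm, 70 mm tall (its tubes reach 112 mm), at the right of the bench. Origin: centre of its underside.

How it is judged:
On the way, in this order (a step that is already met when the one before it is completed fails the run):
1. the catch has been turned clear of the lid (beyond 1.1 rad either way) ((value of joint catch above 1.1 rad or value of joint catch below -1.1 rad)), for 0.2 s.
2. the lever has been pressed fully down by the fingers and the lid has risen with it (value of joint lever above 0.5 rad and angle between flap's own z axis and vertical above 0.62 rad and contact force between the fingers and lever_arm above 2 N), for 0.2 s.
At the end, for the whole second after the job is handed in: Catch more than 1.1 rad from closed; lever held beyond 0.50 of its 0.56 rad (press plate within some 12 mm of the end of its travel) by at least 2 N of the fingers on it; lid tilted open 0.62 to 0.95 rad with no part of the robot on it (all of step 2 and (value of joint catch above 1.1 rad or value of joint catch below -1.1 rad) and angle between flap's own z axis and vertical below 0.95 rad and contact force between each of the arm, the fingers and flap below 0.3 N); the arm keeps its last pose, push and grip.
It fails at once if a thing standing round the can, or elsewhere on the bench, was lifted, toppled or pushed more than 25 mm (distance of any of beaker, amber, wash_bottle, petri, spatula, flask, rack from where it was at the start of the episode above 0.025 m).
It also fails if it takes over 48 s, if anything falls off the work surface, if the arm or the gripper's body presses on something with over 40 N, if the wrist force passes 120 N, or if a joint passes its speed limit or range.

ROBOT

A 7-joint arm with a two-finger parallel gripper is mounted at the origin on the work surface. World frame = base frame: x ahead of the robot, y to its left, z up, the work surface at z = 0. Lengths are in m, angles in rad, forces in N, time in s.
With the tool pointing down it reaches from about 0.35 to 0.9 m from the base axis. Payload 19.9 kg.
Tool frame: the origin (TCP) lies at the very end of the fingers, on their centre line; the grasp point (between the pads) lies 19 mm behind it; z points along the fingers, y is the direction in which the jaws open and shut (so a half turn about z gives the same grasp; the last joint's range is limited). The gripper opens to 85 mm and grips with 20 to 120 N. Pads are 22 mm wide; open, the fingers measure 114 mm over their backs; the gripper's body (76 mm by 85 mm) begins 54 mm behind the grasp point. The pads swing forward as they close: fully open they stand 13 mm farther back than shut.
Start: joints at [1.256, 0.417, -0.01, 1.614, 0.005, 1.111, -0.053], TCP at [0.169, -0.602, 0.231] pointing down, gripper open.
Joint ranges: [-2.81, 2.81], [-0.39, 2.02], [-1.27, 1.25], [0.06, 2.57], [-1.19, 4.33], [0.19, 2], [-2.82, 2.82]. Speed limits (rad/s): [1.89, 1.89, 2.39, 2.39, 3.01, 3.01, 3.01].

INTERFACE

Orientations are given as [roll, pitch, yaw] about the fixed x, y, z axes, in that order (R = Rz(yaw) Ry(pitch) Rx(roll)).
In Python, from plant import get_state, vision, manip gives the robot as it stands.
- The arm moves only by the shell command python3 -m pendant 'ROWS'. ROWS is JSON, a list of rows, each a list of 7 numbers: the shift along the tool's x, y, z in cm, then the turn, a rotation vector about the tool's x, y, z in rad, then the finger opening in cm, from 0 to 8.54. A call has 1 to 20 rows; each row shifts and turns the commanded pose from where the row before left it, along the tool's axes as they then stand; what a row does not reach is not made up. A row lasts 1/10 s, in which the tool goes at most 50 mm and 8.59 degrees, less where a joint would pass 70% of its speed; a pose out of reach is approached as far as the arm can. A call is refused whole if a number of a shift passes 5 or a number of a turn 0.15, either way. A call with a gripper value outside its range is refused whole. The fingers move at their own pace and stop on an object; the grip force is fixed at half the most. Time passes only in rows, so rows that do not move let the fingers close. It gives the time, the measured TCP pose, the force and the opening at its end, in the units of the state.
- get_state(): the state, without advancing time (a new reading comes with each control period).
- vision.get_image(name): name is "scene" or "side" or "wrist"; returns the picture (480x640x3 uint8, red, green, blue); there is no depth.
- vision.get_calibration(name): a dict with "fx", "fy", "cx", "cy" (pixels), "dist" ([k1, k2, p1, p2, k3] as OpenCV has them; the pictures are not rectified), "rvec" (rotation vector, rad) and "tvec" (3), from world to camera coordinates, as OpenCV has them. Camera axes: x right, y down, z forward; pixel columns grow to the right and rows downward; lengths in m; the calibration is good to about 2 mm. A picture is of the moment at which its call begins: read the wrist's pose just before it. get_calibration takes no time and is no camera call; for the wrist camera it gives the pose at the moment of the call.
- manip.sign_off(): hands the job in, once; it reports no verdict.
The state is a dict: "time_s": time; "qpos": joint angles; "qvel": joint speeds; "effort": joint torques, N m; "tool_pos": TCP position; "tool_rot": TCP orientation; "ft_force": force on the tool from outside, world axes, zero at the start; "wrist_torque": the same for the moment, N m; "opening": finger opening in m.
Only numpy, scipy, OpenCV 4.12 (cv2) and the standard library are available. Lean on these libraries where they do the work, as an engineer would, in place of code of your own. Each camera call takes 0.05 s, during which the arm holds its last target.

## Working session

There is one attempt and no reset: what is moved stays moved. The work goes in short steps, Python scripts to look and compute and a shell command to move; the robot and the scene stay as the last step left them, time stands still between calls to the robot, and variables do not carry over. Pictures are saved under pics/ and viewed, and the job is handed in when it is done.

```bash
ls; mkdir -p pics; python3 - <<'E'
from plant import get_state, vision, manip
import cv2
print(get_state())
for n in ["scene","side","wrist"]:
    cv2.imwrite(f"pics/{n}0.png",vision.get_image(n)[:,:,::-1]); print(n,vision.get_calibration(n))
E
```

```text
pics
{'time_s': 0.0, 'qpos': array([ 1.25547612,  0.41795559, -0.01030327,  1.61413123,  0.00469952,
        1.11074466, -0.05298781]), 'qvel': array([ 0.00117402, -0.00107381, -0.00086663,  0.0016194 , -0.00056745,
       -0.00078459, -0.00103944]), 'effort': array([-5.25576434e-04, -8.64435410e+01,  6.78664539e-01, -4.34889615e+01,
        1.89399667e-02,  7.43113429e-03, -4.98781594e-05]), 'tool_pos': array([ 0.16890562, -0.60139173,  0.23068981]), 'tool_rot': array([-3.14038097e+00,  9.07078732e-05,  2.73840558e-01]), 'ft_force': array([-0.72951009,  0.69334458, -0.85096801]), 'wrist_torque': array([-0.01567561, -0.05195159,  0.00216036]), 'opening': 0.08517446409793163}
scene {'fx': 453.7026562393616, 'fy': 453.7026562393616, 'cx': 310.35405503622485, 'cy': 232.92702494512548, 'dist': array([-0.08515973,  0.        ,  0.        ,  0.        ,  0.        ]), 'rvec': array([ 1.77195231,  1.49867732, -0.74228786]), 'tvec': array([-0.05740337, -0.2315934 ,  1.57625126])}
side {'fx': 476.46604153746864, 'fy': 476.46604153746864, 'cx': 329.1331831568853, 'cy': 238.80911996660413, 'dist': array([-0.05079841,  0.        ,  0.        ,  0.        ,  0.        ]), 'rvec': array([ 0.42829185, -2.7802304 ,  1.14992407]), 'tvec': array([0.54302163, 0.2502699 , 0.99927876])}
wrist {'fx': 351.1146701293516, 'fy': 351.1146701293516, 'cx': 316.5708622000051, 'cy': 233.27213207026134, 'dist': array([-0.0156313,  0.       ,  0.       ,  0.       ,  0.       ]), 'rvec': array([-2.29686259,  1.7414372 ,  0.27247858]), 'tvec': array([-0.62372043, -0.03831745,  0.37953497])}
```

View pics/scene0.png

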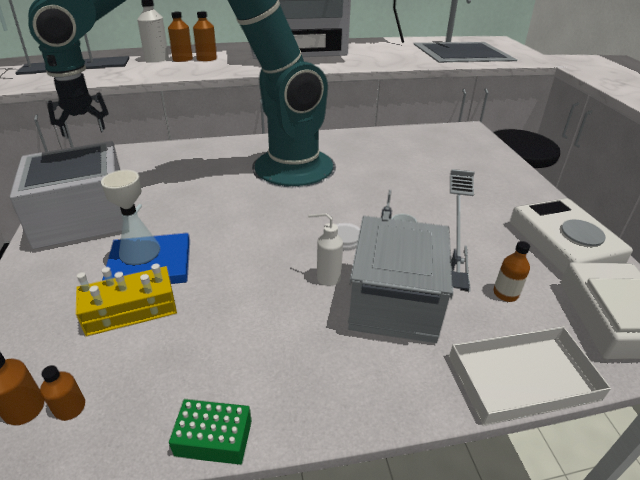

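View pics/side0.png

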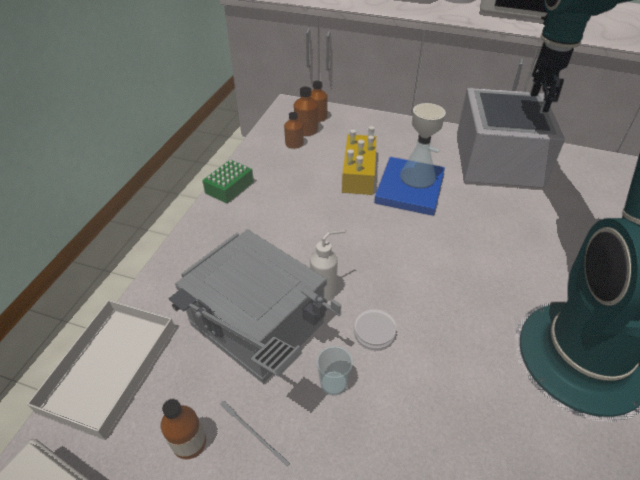

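View pics/wrist0.png

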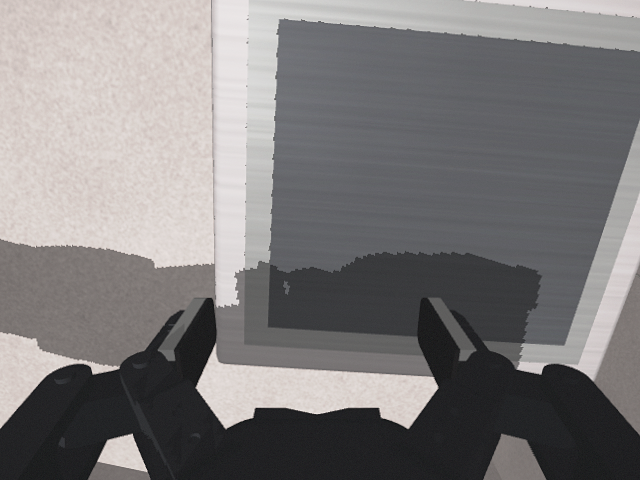

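```bash
python3 - <<'E'
import cv2
a=cv2.imread("pics/scene0.png")[160:350,310:530]; cv2.imwrite("pics/scene0z.png",cv2.resize(a,None,fx=3.1,fy=3.1,interpolation=cv2.INTER_CUBIC))
a=cv2.imread("pics/side0.png")[220:420,160:400]; cv2.imwrite("pics/side0z.png",cv2.resize(a,None,fx=3,fy=3,interpolation=cv2.INTER_CUBIC))
E
```

```text
(no output)
```

View pics/scene0z.png

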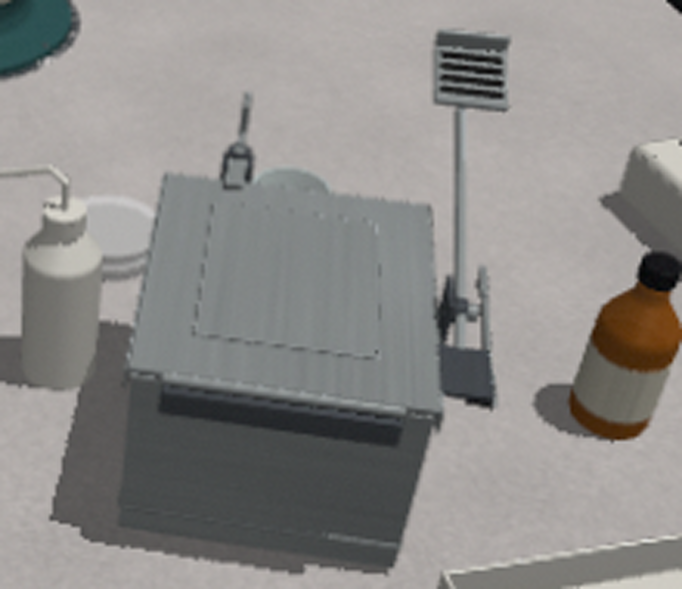

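View pics/side0z.png

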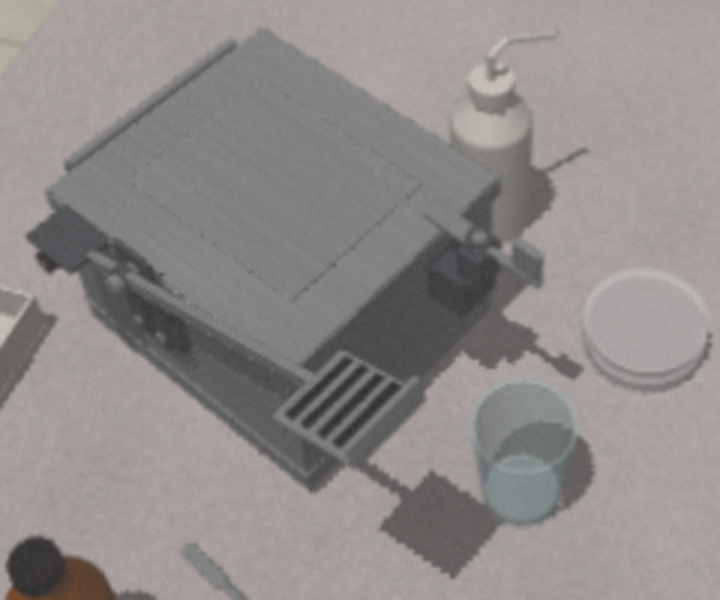

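```bash
cat > h.py <<'E'
import numpy as np, cv2
from plant import get_state, vision
def ray(n,uv,c=None):
    c=c or vision.get_calibration(n)
    K=np.array([[c['fx'],0,c['cx']],[0,c['fy'],c['cy']],[0,0,1.]])
    R=cv2.Rodrigues(c['rvec'])[0]; t=np.array(c['tvec'])
    p=cv2.undistortPoints(np.array(uv,float).reshape(-1,1,2),K,c['dist']).reshape(-1,2)
    d=np.c_[p,np.ones(len(p))]@R
    return -R.T@t, d
def onz(n,uv,z,c=None):
    o,d=ray(n,uv,c); return o+d*((z-o[2])/d[:,2])[:,None]
def proj(n,X,c=None):
    c=c or vision.get_calibration(n)
    K=np.array([[c['fx'],0,c['cx']],[0,c['fy'],c['cy']],[0,0,1.]])
    return cv2.projectPoints(np.array(X,float).reshape(-1,1,3),c['rvec'],c['tvec'],K,c['dist'])[0].reshape(-1,2)
E
python3 - <<'E'
from h import *
np.set_printoptions(precision=4,suppress=True)
s=np.array([(165,176),(432,206),(440,410),(130,372)])/3.1+[310,160]
d=np.array([(498,182),(300,370),(50,190),(265,30)])/3+[160,220]
own=np.array([(-111,-98),(-111,98),(111,98),(111,-98)])/1000
for n,uv in(("scene",s),("side",d)):
    P=onz(n,uv,.157); print(n,P)
    m=P[:,:2].mean(0); 
    z=(P[:,:2]-m)@[1,1j]; w=own@[1,1j]; k=(z*w.conj()).sum()/(abs(w)**2).sum()
    print(m,abs(k),np.angle(k), abs(z-k*w))
t=onz("scene",np.array([(247,97)])/3.1+[310,160],.19);print("tab top",t)
t=onz("side",np.array([(541,245),(515,247)])/3+[160,220],.19);print("tab top",t)
print("pressfront lip scene",onz("scene",np.array([(437,35),(510,38),(508,108),(433,100)])/3.1+[310,160],.23))
E
```

```text
scene [[0.5553 0.0862 0.157 ]
 [0.6239 0.2716 0.157 ]
 [0.8271 0.1881 0.157 ]
 [0.7618 0.0077 0.157 ]]
[0.692  0.1384] 0.9928257755051605 -0.3653467548818418 [0.0012 0.003  0.0032 0.0016]
side [[0.5484 0.0925 0.157 ]
 [0.6157 0.2641 0.157 ]
 [0.8239 0.1887 0.157 ]
 [0.7518 0.0081 0.157 ]]
[0.6849 0.1383] 0.9819884822879629 -0.3731408479300489 [0.004  0.0046 0.0024 0.0009]
tab top [[0.5069 0.1624 0.19  ]]
tab top [[0.501  0.1577 0.19  ]
 [0.5155 0.1639 0.19  ]]
pressfront lip scene [[0.5025 0.3148 0.23  ]
 [0.5152 0.3709 0.23  ]
 [0.612  0.3213 0.23  ]
 [0.5935 0.2711 0.23  ]]
```

```bash
cat >> h.py <<'E'
C=np.array([.688,.138]); YAW=-.369
def w(x,y,z=0):  # can mm -> world m
    c,s=np.cos(YAW),np.sin(YAW); x,y=x/1e3,y/1e3
    return np.array([C[0]+c*x-s*y, C[1]+s*x+c*y, z/1e3])
def own(P):
    P=np.atleast_2d(P)[:,:2]-C; c,s=np.cos(YAW),np.sin(YAW)
    return np.c_[c*P[:,0]+s*P[:,1],-s*P[:,0]+c*P[:,1]]*1e3
E
python3 - <<'E'
from h import *
from scipy.spatial.transform import Rotation as Ro
np.set_printoptions(precision=4,suppress=True)
o,_=ray("wrist",[(320,240)]); st=get_state(); R=Ro.from_euler('xyz',st['tool_rot']).as_matrix()
print("cam in tool",R.T@(o-st['tool_pos']))
for nm,uv in dict(flasktop=(429,110),rack=(360,135)).items(): print(nm,onz("side",[uv],.24 if nm=='flasktop' else .07))
f=onz("side",[(334,388),(324,295),(375,340),(187,452)],0.0);print("beaker,wash,petri,amber bottoms front",f,own(f))
print("tab",w(-179,-45,190),"approach",w(-179,-17),"press",w(12-198,117))
for n in("scene","side"): print(n,proj(n,[w(-179,-45,190),w(-140,-45,163),w(12-210*np.cos(.28)-12.5*np.sin(.28),117,230),w(-111,-98,157),w(-111,98,157),w(111,98,157),w(111,-98,157)]))
E
```

```text
cam in tool [ 0.0789 -0.001  -0.1421]
flasktop [[ 0.4454 -0.4757  0.24  ]]
rack [[ 0.6442 -0.5612  0.07  ]]
beaker,wash,petri,amber bottoms front [[0.488  0.2271 0.    ]
 [0.5779 0.01   0.    ]
 [0.4362 0.0933 0.    ]
 [0.705  0.4296 0.    ]] [[-218.631    10.9569]
 [ -56.4811 -159.0743]
 [-218.7525 -132.4982]
 [ -89.3306  278.0492]]
tab [0.5048 0.1606 0.19  ] approach [0.5149 0.1867 0.    ] press [0.5567 0.3142 0.    ]
scene [[388.6762 190.9039]
 [386.4557 209.0635]
 [460.1445 181.0519]
 [362.7184 215.2652]
 [447.7325 225.5019]
 [452.4904 292.1034]
 [350.6955 278.1518]]
side [[337.8766 302.3682]
 [321.0394 300.6646]
 [281.7356 356.714 ]
 [326.5428 278.4159]
 [256.6369 345.2195]
 [175.1529 283.2207]
 [246.7608 229.0837]]
```

```bash
python3 -m pendant '[[0,0,-4,0,0,0,0],[0,0,-4,0,0,0,0],[0,0,-4,0,0,0,0],[0,0,0,0,0,0,0]]'; python3 -m pendant '[[2.73,-3.32,0,0,0,0,0],[2.73,-3.32,0,0,0,0,0],[2.73,-3.32,0,0,0,0,0],[2.73,-3.32,0,0,0,0,0],[2.73,-3.32,0,0,0,0,0],[2.73,-3.32,0,0,0,0,0],[2.73,-3.32,0,0,0,0,0],[2.73,-3.32,0,0,0,0,0],[2.73,-3.32,0,0,0,0,0],[2.73,-3.32,0,0,0,0,0],[2.73,-3.32,0,0,0,0,0],[2.73,-3.32,0,0,0,0,0],[2.73,-3.32,0,0,0,0,0],[2.73,-3.32,0,0,0,0,0],[2.73,-3.32,0,0,0,0,0],[2.73,-3.32,0,0,0,0,0],[2.73,-3.32,0,0,0,0,0],[2.73,-3.32,0,0,0,0,0],[2.73,-3.32,0,0,0,0,0],[2.73,-3.32,0,0,0,0,0]]'
```

```text
time_s: 0.55
tool_pos: [0.1694, -0.6031, 0.3568]
tool_rot: [3.134, -0.0, 0.274]
ft_force: [0.5, 0.3, 0.4]
opening: 0.0287
time_s: 2.55
tool_pos: [0.5156, 0.1866, 0.3509]
tool_rot: [-3.141, 0.0, 0.273]
ft_force: [0.9, -1.4, 0.8]
opening: -0.0002
```

```bash
python3 -m pendant '[[0,0,0,0,0,-0.13,0],[0,0,0,0,0,-0.13,0],[0,0,0,0,0,-0.13,0],[0,0,0,0,0,-0.13,0],[0,0,0,0,0,-0.13,0],[0,0,0,0,0,-0.13,0],[0,0,0,0,0,-0.15,0],[0,0,0,0,0,0,0],[0,0,0,0,0,0,0]]'; python3 - <<'E'
from h import *
print(get_state())
cv2.imwrite("pics/w1.png",vision.get_image("wrist")[:,:,::-1])
print(proj("wrist",[w(-179,-45,190),w(-190,-45,190),w(-168,-45,190),w(-140,-45,163),w(-186,117,230)]))
E
```

```text
time_s: 3.45
tool_pos: [0.5151, 0.185, 0.351]
tool_rot: [-3.141, 0.0, 1.199]
ft_force: [0.1, 0.2, -0.2]
opening: -0.0
{'time_s': 3.45, 'qpos': array([ 0.41155308,  0.3215095 , -1.01586009,  1.62453427,  0.2782919 ,
        1.3522008 , -1.01429699]), 'qvel': array([-0.00621604, -0.0037559 ,  0.00722797, -0.00248525, -0.00098073,
        0.00133807, -0.00792622]), 'effort': array([ 3.97556964e-01, -5.82774282e+01, -1.31144276e+01, -4.55575669e+01,
        8.49593058e-02,  1.70658255e-02,  8.18509553e-01]), 'tool_pos': array([0.51507921, 0.18502168, 0.35101523]), 'tool_rot': array([-3.14102502e+00,  7.78379966e-05,  1.19897037e+00]), 'ft_force': array([ 0.07235001,  0.16358247, -0.19783971]), 'wrist_torque': array([-0.03213459,  0.00621489, -0.00288124]), 'opening': -2.3899381285568405e-05}
[[315.71854257 242.31179233]
 [303.69012285 242.34684036]
 [327.74768857 242.27641057]
 [355.25996386 233.17423703]
 [304.20650419  33.19125997]]
```

View pics/w1.png

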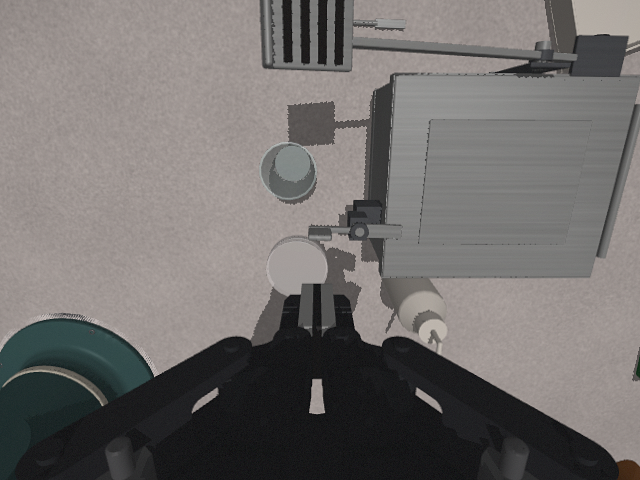

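```bash
python3 - <<'E'
from h import *
a=cv2.imread("pics/w1.png")[180:290,270:430]; cv2.imwrite("pics/w1z.png",cv2.resize(a,None,fx=5,fy=5,interpolation=cv2.INTER_CUBIC))
E
```

```text
(no output)
```

View pics/w1z.png

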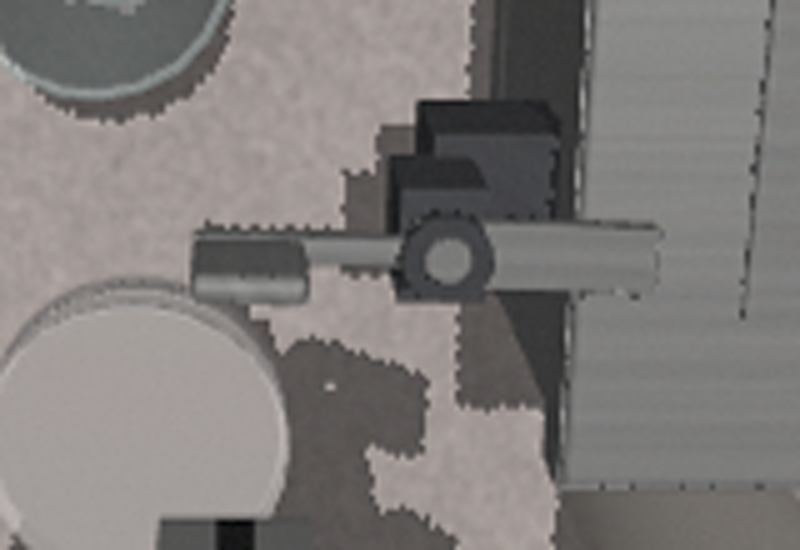

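```bash
python3 - <<'E'
from h import *
np.set_printoptions(precision=4,suppress=True)
# tab top ctr, pivot cap, tongue end centre, lid corners front+y, front-y, back+y
for nm,uv,z in [("tab",(319.8,237.8),.19),("pivot",(359.5,231.5),.165),("tongue end",(401,232),.1635),("lid fl",(393,74),.157),("lid fr",(382.5,277),.157),("lid br",(591,275.5),.157)]:
    P=onz("wrist",[uv],z); print(nm,P,own(P))
print(own(get_state()['tool_pos']))
P=onz("wrist",[(265,64),(352,70)],.24);print(own(P))
E
```

```text
tab [[0.5099 0.1633 0.19  ]] [[-175.2667  -40.6606]]
pivot [[0.5457 0.1473 0.165 ]] [[-136.1243  -42.6474]]
tongue end [[0.5836 0.1314 0.1635]] [[-94.9697 -43.7634]]
lid fl [[0.6211 0.2713 0.157 ]] [[-110.4433  100.2356]]
lid fr [[0.5517 0.0886 0.157 ]] [[-109.2508  -95.2653]]
lid br [[0.7581 0.0094 0.157 ]] [[111.7263 -94.6851]]
[[-178.2425  -18.4498]]
[[-211.7397   96.8249]
 [-154.3878   93.0014]]
```

```bash
python3 -m pendant '[[0,0,3,0,0,0,0],[0,0,4,0,0,0,0],[0,0,4,0,0,0,0],[0,0,4,0,0,0,0],[0,0,2.2,0,0,0,0],[0,0,1,0,0,0,0],[0,0,0,0,0,0,0]]'; python3 - <<'E'
from h import *
print(get_state()['qpos'],own(get_state()['tool_pos']))
cv2.imwrite("pics/w2.png",vision.get_image("wrist")[:,:,::-1])
a=vision.get_image("side")[220:420,200:440,::-1]
cv2.imwrite("pics/s2.png",cv2.resize(a,None,fx=3,fy=3,interpolation=cv2.INTER_CUBIC))
E
```

```text
time_s: 4.2
tool_pos: [0.5148, 0.1852, 0.1687]
tool_rot: [-3.14, 0.001, 1.202]
ft_force: [0.2, 0.5, 0.2]
opening: 0.0002
[ 0.30741863  0.50406344 -0.9098738   1.84603144  0.46288059  1.02111291
 -1.16134561] [[-178.55293288  -18.42665468]]
```

View pics/w2.png

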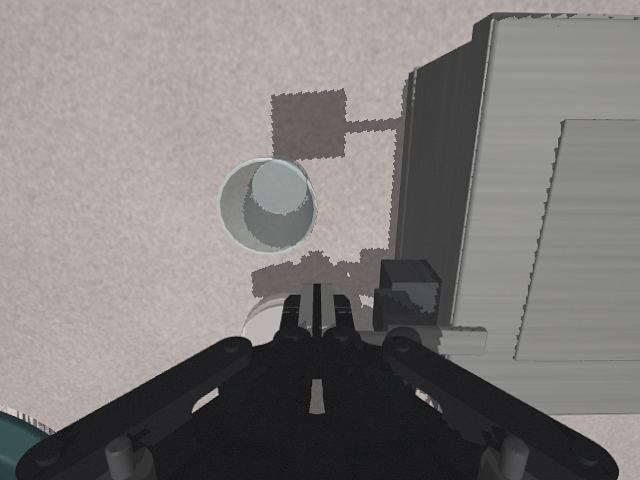

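View pics/s2.png

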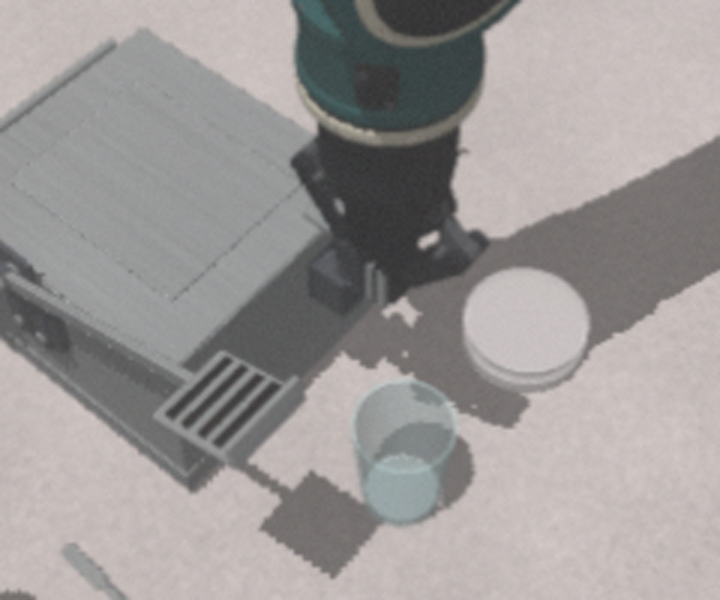

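```bash
python3 -m pendant '[[-0.4,0,0,0,0,0,0],[-0.5,0,0,0,0,0,0],[-0.42,-0.14,0,0,0,-0.1,0],[-0.42,-0.14,0,0,0,-0.1,0],[-0.42,-0.14,0,0,0,-0.1,0],[-0.42,-0.14,0,0,0,-0.1,0]]'; python3 - <<'E'
from h import *
print(get_state()['qpos'],own(get_state()['tool_pos']))
cv2.imwrite("pics/w3.png",vision.get_image("wrist")[:,:,::-1])
E
```

```text
time_s: 4.9
tool_pos: [0.503, 0.1613, 0.17]
tool_rot: [3.14, -0.0, 1.607]
ft_force: [0.4, 2.5, 0.7]
opening: -0.0
[ 0.43091255  0.5083636  -1.01746771  1.89031972  0.50606535  1.02625406
 -0.76689036] [[-180.92425533  -44.99858308]]
```

View pics/w3.png

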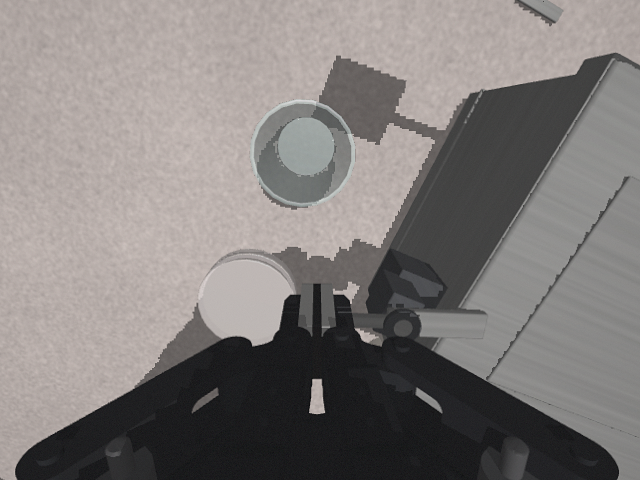

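```bash
python3 -m pendant '[[-0.42,-0.14,0,0,0,-0.1,0],[-0.42,-0.14,0,0,0,-0.1,0],[-0.42,-0.14,0,0,0,-0.1,0],[-0.42,-0.14,0,0,0,-0.1,0],[-0.42,-0.14,0,0,0,-0.1,0],[-0.42,-0.14,0,0,0,-0.1,0],[-0.42,-0.14,0,0,0,-0.1,0],[-0.42,-0.14,0,0,0,-0.1,0],[-0.42,-0.14,0,0,0,-0.1,0],[-0.42,-0.14,0,0,0,-0.1,0],[0,0,0,0,0,0,0],[0,0,0,0,0,0,0]]'; python3 - <<'E'
from h import *
print(get_state()['qpos'],own(get_state()['tool_pos']))
cv2.imwrite("pics/w4.png",vision.get_image("wrist")[:,:,::-1])
E
```

```text
time_s: 6.15
tool_pos: [0.5097, 0.1196, 0.1694]
tool_rot: [-3.142, 0.0, 2.599]
ft_force: [0.3, 0.0, 0.8]
opening: -0.0001
[ 0.62886769  0.61404506 -1.21314322  1.89862035  0.65091901  1.09939558
  0.18225766] [[-159.69152247  -81.49221536]]
```

View pics/w4.png

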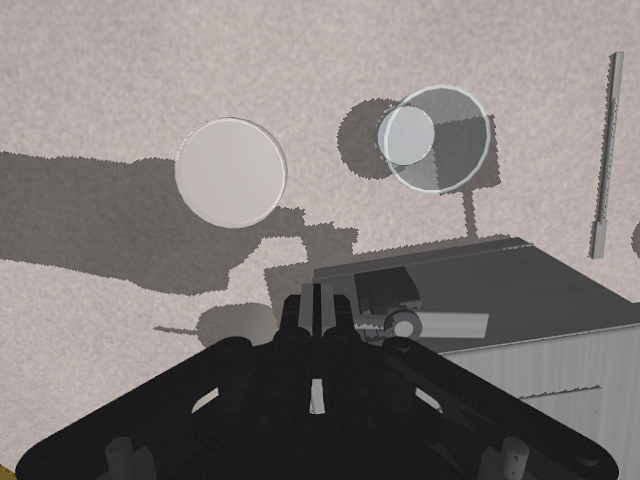

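```bash
sed -i 's/^C=.*/C=np.array([.6914,.1399]); YAW=-.367/;s/; YAW=-.369//' h.py; python3 -m pendant '[[1,0,0,0,0,0,0],[1,0,-0.5,0,0,0,0],[0,0,-3,0,0,0.05,0],[0,0,-4,0,0,0.1,0],[0,0,-4,0,0,0.1,0],[0,0,-2,0,0,0.1,0],[0,0,0,0,0,0,0]]'; python3 - <<'E'
from h import *
np.set_printoptions(precision=4,suppress=True)
s=get_state();print(s['qpos'],own(s['tool_pos']))
cv2.imwrite("pics/w5.png",vision.get_image("wrist")[:,:,::-1])
cv2.imwrite("pics/sc5.png",vision.get_image("scene")[150:350,310:530,::-1].repeat(3,0).repeat(3,1))
x=w(-190,117,265); d=x-s['tool_pos']; y=s['tool_rot'][2]; print(x,d,"tool",d[0]*np.cos(y)+d[1]*np.sin(y),d[0]*np.sin(y)-d[1]*np.cos(y),-d[2])
E
```

```text
time_s: 6.9
tool_pos: [0.4925, 0.1315, 0.3072]
tool_rot: [3.139, 0.004, 2.251]
ft_force: [-0.6, -0.3, -1.1]
opening: -0.0001
[ 0.6854  0.3405 -1.2256  1.7756  0.3395  1.2604  0.0526] [[-182.5853  -79.2355]]
[0.556  0.3173 0.265 ] [ 0.0635  0.1858 -0.0422] tool 0.10460796968185576 0.1661942692019198 0.04219204052421188
```

View pics/w5.png

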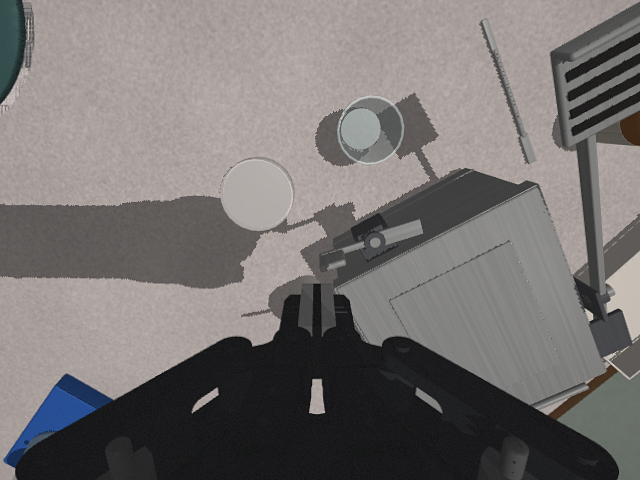

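View pics/sc5.png

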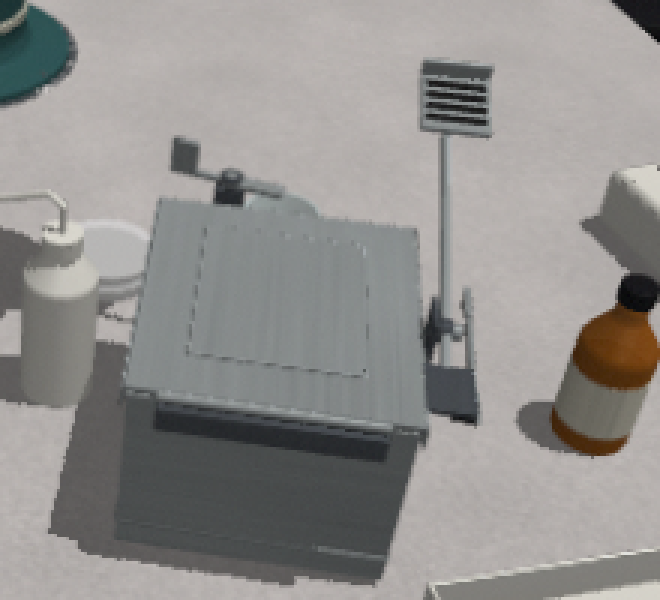

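```bash
python3 -m pendant '[[1.75,2.77,0,0,0,0,0],[1.75,2.77,0,0,0,0,0],[1.75,2.77,0,0,0,0,0],[1.75,2.77,0,0,0,0,0],[1.75,2.77,0,0,0,0,0],[1.75,2.77,0,0,0,0,0],[0,0,0,0,0,0,0],[0,0,0,0,0,0,0]]'; python3 - <<'E'
from h import *
np.set_printoptions(precision=4,suppress=True)
s=get_state();print(s['qpos'],own(s['tool_pos']))
cv2.imwrite("pics/w6.png",vision.get_image("wrist")[:,:,::-1])
cv2.imwrite("pics/sd6.png",vision.get_image("side")[200:400,180:400,::-1].repeat(3,0).repeat(3,1))
cv2.imwrite("pics/sc6.png",vision.get_image("scene")[130:330,310:530,::-1].repeat(3,0).repeat(3,1))
E
```

```text
time_s: 7.8
tool_pos: [0.5541, 0.3172, 0.3028]
tool_rot: [-3.14, -0.001, 2.257]
ft_force: [0.5, -0.2, -0.5]
opening: 0.0001
[ 0.1316  0.599  -1.0697  1.4636  0.525   1.3904 -0.272 ] [[-191.7639  116.2583]]
```

View pics/w6.png

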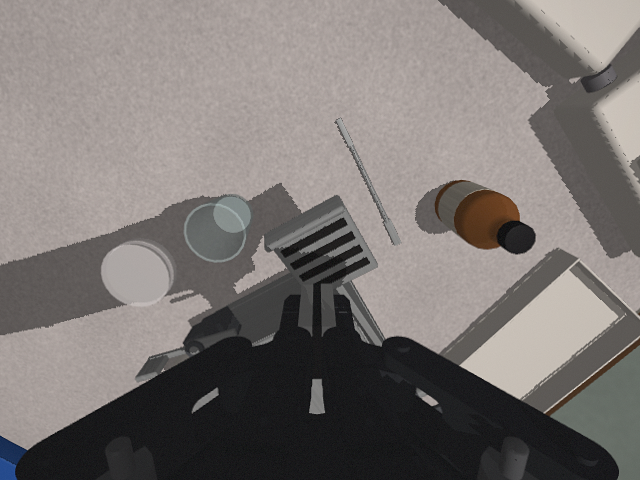

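View pics/sd6.png

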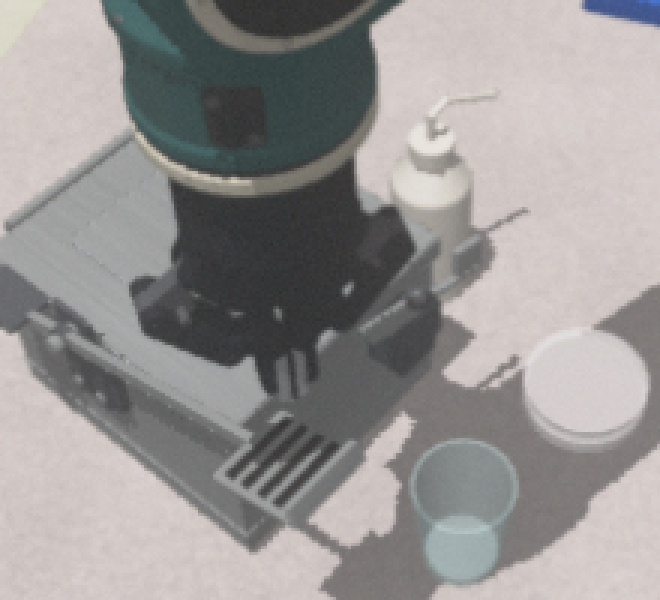

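View pics/sc6.png

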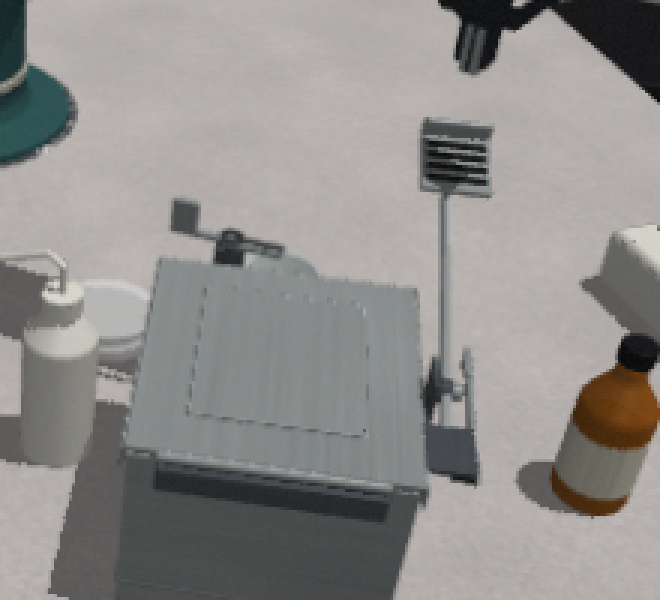

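```bash
python3 - <<'E'
from h import *
np.set_printoptions(precision=1,suppress=True)
def pl(u,v): # along arm outwards mm from press pt, across
    a=.28; return w(12-(210+u)*np.cos(a)+12.5*np.sin(a),117+v,160+(210+u)*np.sin(a)+12.5*np.cos(a))
Q=[pl(31,-27),pl(31,27),pl(-31,27),pl(-31,-27),pl(0,0)]
for n,f,o in(("wrist","w6",(0,0)),("side","sd6",(180,200)),("scene","sc6",(310,130))):
    p=proj(n,Q); print(n,p)
    im=cv2.imread(f"pics/{f}.png"); k=1 if n=="wrist" else 3
    if n=="wrist": im=im[180:330,230:400].repeat(4,0).repeat(4,1); o=(230,180);k=4
    for q in (p-o)*k: cv2.circle(im,tuple(int(t) for t in q),3,(0,0,255),-1)
    cv2.imwrite(f"pics/{f}m.png",im)
E
```

```text
wrist [[259.5 236.4]
 [335.4 193.7]
 [376.  262.6]
 [308.4 297.5]
 [320.8 250.2]]
side [[302.  350.3]
 [278.3 375. ]
 [250.7 358.8]
 [274.3 335.9]
 [276.2 354.6]]
scene [[449.8 172.4]
 [473.  175. ]
 [473.8 194.2]
 [449.8 191.5]
 [461.6 183.1]]
```

View pics/w6m.png

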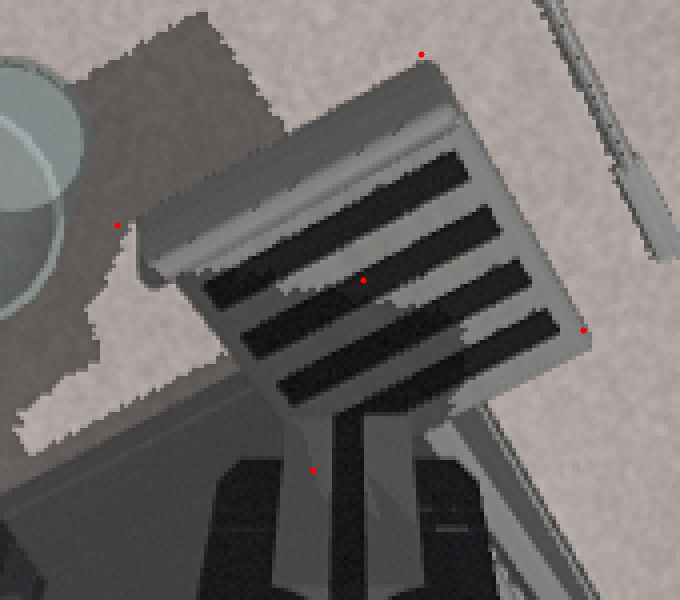

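View pics/sd6m.png

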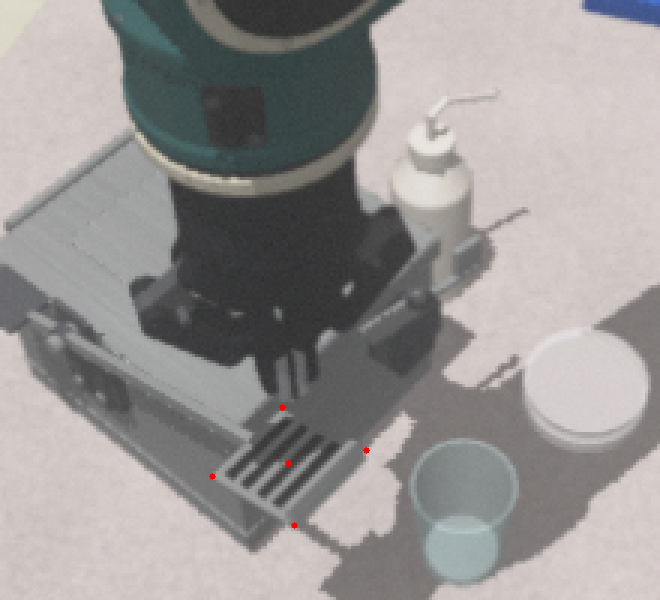

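View pics/sc6m.png

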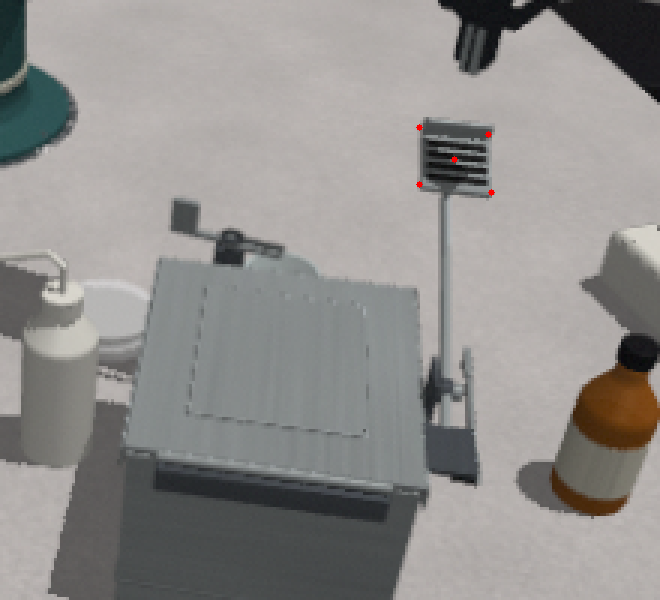

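```bash
python3 -m pendant '[[0,0,2,0,0,0,0],[0,0,3,0,0,0,0],[0,0,1,0,0,0,0],[0,0,0.5,0,0,0,0],[0,0,0.5,0,0,0,0],[0,0,0.5,0,0,0,0],[0,0,0.5,0,0,0,0],[0,0,0.5,0,0,0,0],[0,0,0.5,0,0,0,0],[0,0,0,0,0,0,0]]'; python3 - <<'E'
from h import *
np.set_printoptions(precision=4,suppress=True)
s=get_state();print(s['qpos'],own(s['tool_pos']))
cv2.imwrite("pics/w7.png",vision.get_image("wrist")[:,:,::-1])
cv2.imwrite("pics/sc7.png",vision.get_image("scene")[130:330,310:530,::-1].repeat(3,0).repeat(3,1))
E
```

```text
time_s: 8.95
tool_pos: [0.555, 0.3174, 0.2153]
tool_rot: [3.14, -0.001, 2.255]
ft_force: [-4.5, -0.6, 12.4]
opening: -0.0001
[ 0.1138  0.6692 -1.0222  1.5684  0.5931  1.2415 -0.3248] [[-191.0521  116.7538]]
```

View pics/w7.png

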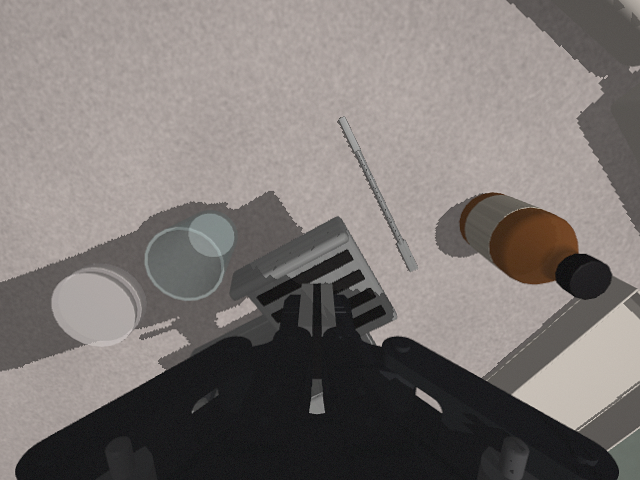

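View pics/sc7.png

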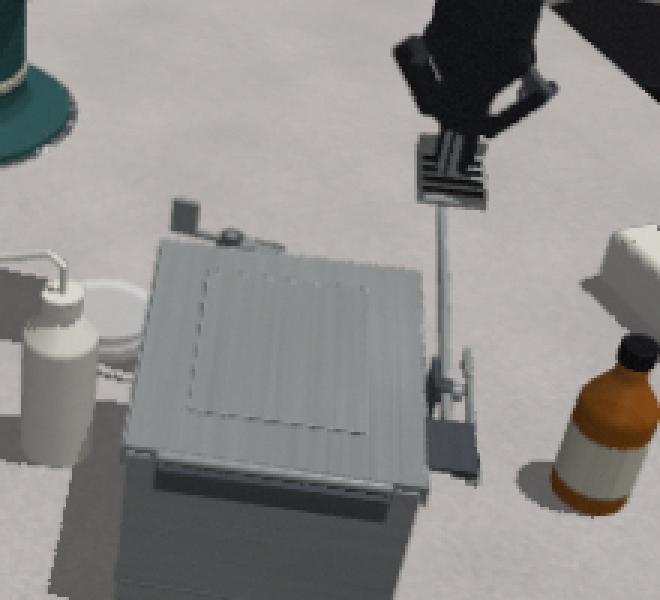

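```bash
python3 -m pendant '[[0.09,-0.05,0.8,0,0,0,0],[0.09,-0.05,0.8,0,0,0,0],[0.09,-0.05,0.8,0,0,0,0],[0.09,-0.05,0.8,0,0,0,0],[0.09,-0.05,0.8,0,0,0,0],[0,0,0.8,0,0,0,0],[0,0,0.8,0,0,0,0],[0,0,0.8,0,0,0,0],[0,0,0.6,0,0,0,0],[0,0,0.6,0,0,0,0],[0,0,0.4,0,0,0,0],[0,0,0.4,0,0,0,0],[0,0,0,0,0,0,0],[0,0,0,0,0,0,0]]'; python3 - <<'E'
from h import *
np.set_printoptions(precision=4,suppress=True)
s=get_state();print(s['qpos'],own(s['tool_pos']))
cv2.imwrite("pics/w8.png",vision.get_image("wrist")[:,:,::-1])
cv2.imwrite("pics/sc8.png",vision.get_image("scene")[130:330,310:530,::-1].repeat(3,0).repeat(3,1))
E
```

```text
time_s: 10.45
tool_pos: [0.5511, 0.3192, 0.1314]
tool_rot: [3.139, -0.0, 2.254]
ft_force: [0.7, 2.3, 7.3]
opening: 0.0002
[ 0.0771  0.7488 -0.9604  1.6456  0.6729  1.1084 -0.388 ] [[-195.3273  117.0084]]
```

View pics/w8.png

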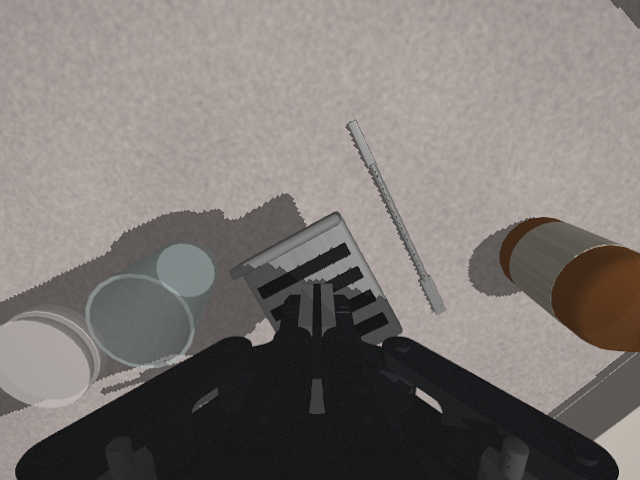

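View pics/sc8.png

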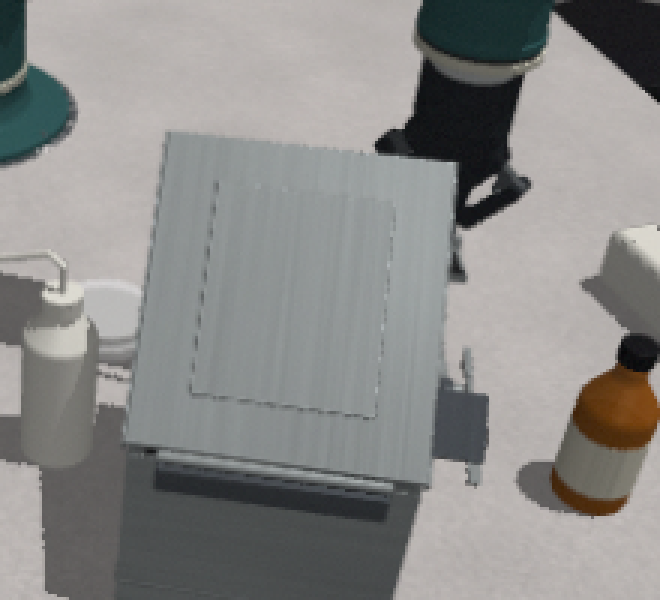

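```bash
python3 -m pendant '[[0,0,0.4,0,0,0,0],[0,0,0.4,0,0,0,0],[0,0,0,0,0,0,0],[0,0,0,0,0,0,0]]';  python3 -m pendant '[[0,0,0.3,0,0,0,0],[0,0,0,0,0,0,0],[0,0,0,0,0,0,0]]';
```

```text
time_s: 10.95
tool_pos: [0.5513, 0.3189, 0.1234]
tool_rot: [3.139, 0.0, 2.254]
ft_force: [2.0, -0.3, 6.3]
opening: 0.0003
time_s: 11.25
tool_pos: [0.5514, 0.3188, 0.1204]
tool_rot: [3.139, 0.0, 2.253]
ft_force: [2.8, -0.2, 6.3]
opening: 0.0
```

```bash
python3 -m pendant '[[0,0,0.2,0,0,0,0],[0,0,0,0,0,0,0],[0,0,0,0,0,0,0]]';  python3 -m pendant '[[0,0,0.2,0,0,0,0],[0,0,0,0,0,0,0],[0,0,0,0,0,0,0]]';
```

```text
time_s: 11.55
tool_pos: [0.5514, 0.3188, 0.1184]
tool_rot: [3.139, 0.001, 2.253]
ft_force: [2.2, -0.7, 5.6]
opening: 0.0
time_s: 11.85
tool_pos: [0.5514, 0.3187, 0.1164]
tool_rot: [3.139, 0.001, 2.253]
ft_force: [2.4, -0.2, 5.1]
opening: -0.0002
```

```bash
python3 -m pendant '[[0,0,0.15,0,0,0,0],[0,0,0,0,0,0,0],[0,0,0,0,0,0,0]]';  python3 -m pendant '[[0,0,0.1,0,0,0,0],[0,0,0,0,0,0,0],[0,0,0,0,0,0,0]]'; python3 - <<'E'
from h import *
np.set_printoptions(precision=4,suppress=True)
s=get_state();print(s['qpos'],own(s['tool_pos']),s['ft_force'])
cv2.imwrite("pics/sd9.png",vision.get_image("side")[150:400,160:400,::-1].repeat(3,0).repeat(3,1)[:600])
cv2.imwrite("pics/w9.png",vision.get_image("wrist")[:,:,::-1])
cv2.imwrite("pics/sc9.png",vision.get_image("scene")[130:330,310:530,::-1].repeat(3,0).repeat(3,1))
# predicted lid front corners for tilt
for a in(.62,.66,.7,.74):
    L=225; x=114-L*np.cos(a)-3*np.sin(a)*0; z=156+L*np.sin(a)
    print(a,(proj("scene",[w(x,-98,z),w(x,98,z)])-[310,130])*3)
E
```

```text
time_s: 12.15
tool_pos: [0.5514, 0.3187, 0.1149]
tool_rot: [3.139, 0.001, 2.253]
ft_force: [2.8, -0.3, 5.9]
opening: 0.0003
time_s: 12.45
tool_pos: [0.5515, 0.3187, 0.1141]
tool_rot: [3.139, 0.001, 2.253]
ft_force: [3.4, -0.2, 7.8]
opening: -0.0004
[ 0.0685  0.7677 -0.9448  1.6561  0.6917  1.0829 -0.4003] [[-194.7557  116.7357]] [ 3.3823 -0.1842  7.7866]
0.62 [[169.652  138.5641]
 [455.5099 169.8374]]
0.66 [[169.7448 133.2197]
 [458.2296 164.6557]]
0.7 [[169.7735 128.2595]
 [460.9637 159.8745]]
0.74 [[169.7364 123.7008]
 [463.7091 155.5113]]
```

View pics/sd9.png

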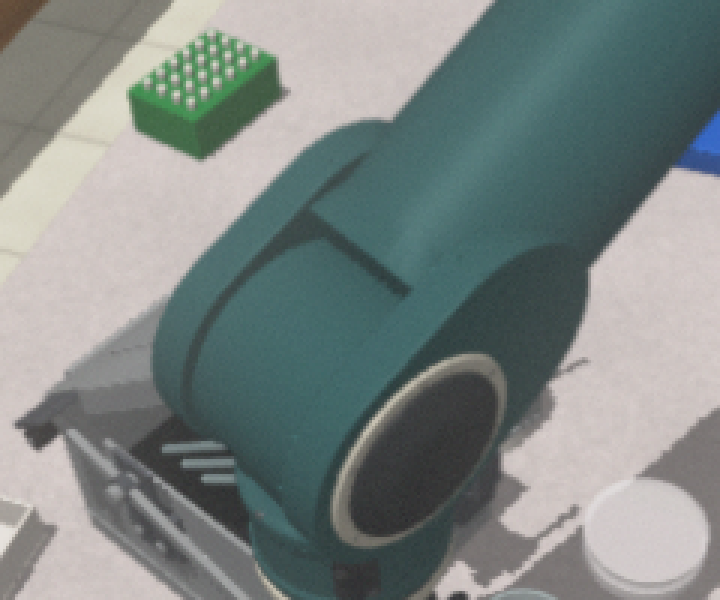

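View pics/sc9.png

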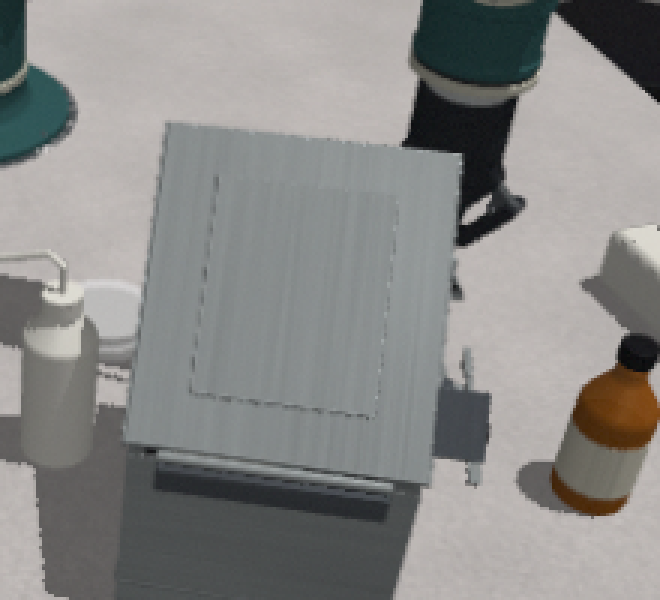

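View pics/w9.png

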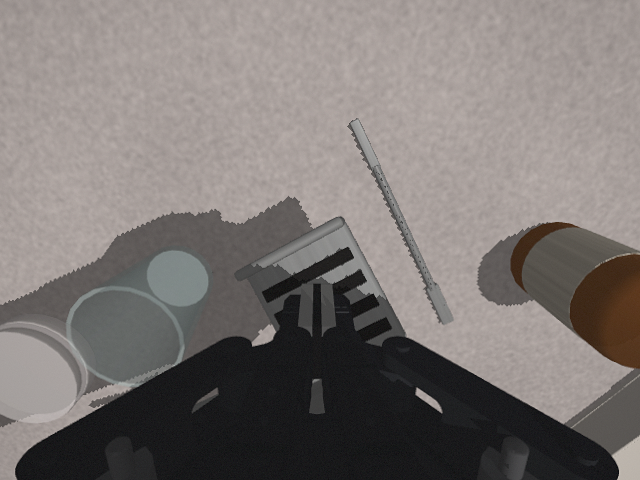

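```bash
python3 -m pendant '[[0,0,0.1,0,0,0,0],[0,0,0,0,0,0,0],[0,0,0,0,0,0,0]]'; python3 - <<'E'
from h import *
cv2.imwrite("pics/sc10.png",vision.get_image("scene")[:,:,::-1])
cv2.imwrite("pics/sd10.png",vision.get_image("side")[:,:,::-1])
print(get_state()['ft_force'],get_state()['time_s'])
E
```

```text
time_s: 12.9
tool_pos: [0.5517, 0.3188, 0.1134]
tool_rot: [3.138, 0.001, 2.253]
ft_force: [1.6, -1.5, 13.4]
opening: 0.0
[ 1.45895631 -1.9678399  11.1304508 ] 13.0
```

View pics/sc10.png

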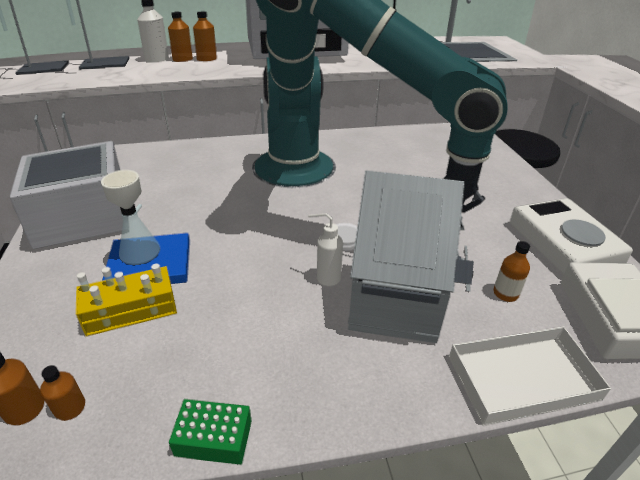

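View pics/sd10.png

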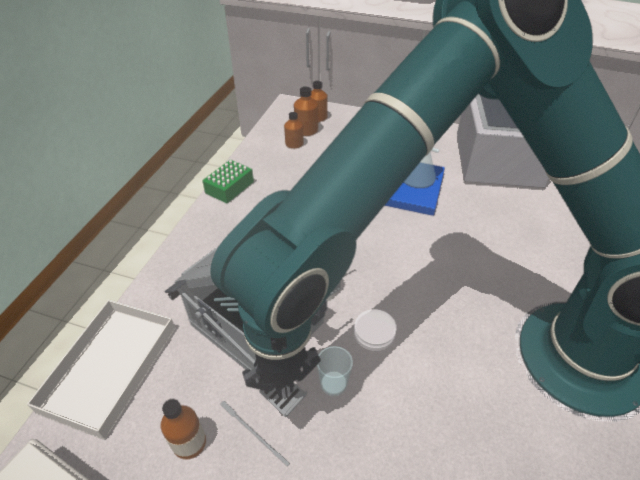

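```bash
python3 - <<'E'
from plant import manip,get_state
print(manip.sign_off()); s=get_state(); print(s['time_s'],s['tool_pos'],s['ft_force'])
E
```

```text
the job is handed in; nothing more can be done
None
the job is handed in; nothing more can be done
```

I turned the catch clear of the lid, pressed the lever down to its stop, and handed the job in at about 13 s with the fingers still holding it there. The sign-off gives no verdict, so what follows is from my own last checks.

- **Catch:** I pushed the thumb tab towards the can's right with the closed fingers. By eye in the wrist and scene pictures the catch stands at about 1.4 rad, with its tongue off the lid. I did not look at it again after pressing the lever.
- **Lever:** the TCP was at 113 mm above the bench. The upward force had risen from about 5 N on the way down to 11–13 N, which suggests the lever is on its stop.
- **Lid:** its front corners in the scene picture match a tilt of about 0.74 rad, taken just before a final press of about 1 mm. The arm looks well clear of the lid in both outside views.
- **Bystanders:** all the bystanders visible in the last scene and side pictures look to be where they were at the start. I compared them by eye and did not measure them.

No check failed or disagreed, apart from first position estimates differing by 3–7 mm between cameras. I corrected those with the wrist view before touching anything.

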